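# Stand up the fallen solvent dispenser and wet the brush at it

## Robot

A 7-joint arm with a two-finger parallel gripper is mounted at the origin on the work surface. World frame = base frame: x ahead of the robot, y to its left, z up, the work surface at z = 0. Lengths are in m, angles in rad, forces in N, time in s.
With the tool pointing down it reaches from about 0.4 to 0.9 m from the base axis. Payload 5.5 kg.
Tool frame: the origin (TCP) lies midway between the tips of the shut fingers; the grasp point (between the pads) lies 19 mm behind it (tcp_to_grasp is the z of the grasp point in the tool frame, in m); z points along the fingers, y is the line along which they close (so a half turn about z gives the same grasp; the last joint's range is limited). The gripper opens to 92 mm and grips with 3 to 60 N. Pads are 19 mm wide; open, the fingers measure 130 mm over their backs; the gripper's body (75 mm by 190 mm) begins 47 mm behind the grasp point.
Start: joints at [1.383, 0.501, -0.427, 1.55, 0.221, 1.138, -0.21], TCP at [0.283, -0.585, 0.205] pointing down, gripper open.
Joint ranges: [-2.88, 2.88], [-0.31, 2.03], [-1.54, 1.56], [0.2, 2.42], [-1.41, 4.55], [0.19, 2.02], [-2.57, 2.57]. Speed limits (rad/s): [2.57, 2.57, 3.14, 3.14, 3.14, 3.14, 3.14].

## Interface

Orientations are given as [roll, pitch, yaw] about the fixed x, y, z axes, in that order (R = Rz(yaw) Ry(pitch) Rx(roll)).
In Python, from rig import * gives the robot as it stands. The module is installed in compiled form; this text tells all that it offers. Calls block until the motion is done:
- reach(position, orientation): joint-space move of the TCP to a pose.
- line_to(position, speed=0.15, frame=None, threshold=None): straight line of the TCP; frame=None keeps the orientation; speed is the mean speed in m/s. With threshold (N) it stops when the force on the tool has changed by that much, and returns True; else False.
- goto_joints(angles): joint-space move.
- gripper_open() and gripper_close(): open the fingers fully, or close them until they stop; the grip force is fixed at half the most.
- sleep(seconds).
- inverse_kinematics(position, orientation): joint angles nearest the present ones, or None.
- get_state(): the state.
- camera(name): name is "side" or "top" or "wrist"; returns the picture (480x640x3 uint8, red, green, blue); there is no depth.
- camera_model(name): a dict with "fx", "fy", "cx", "cy" (pixels), "origin" and "attitude" of the camera in the world; the wrist camera has in their place "tool_from_camera" (4x4, takes a point from camera to tool coordinates, whose origin is the TCP and whose axes are the flange's). Camera axes: x right, y up, looking along -z (the intrinsics and any distortion apply to the point x, -y, -z); pixel columns grow to the right and rows downward; lengths in m; the calibration is good to about 2 mm. The wrist camera is an equidistant fisheye: a pixel r from the principal point sees the ray r / f radians off the axis. A picture is of the moment at which its call begins: read the wrist's pose just before it. camera_model takes no time and is no camera call.
A pose or a line that the arm cannot do raises IKError and nothing moves.
- job_done(): hands the job in; it is judged then, once.
The state is a dict: "clock": time; "qpos": joint angles; "dq": joint speeds; "joint_torque": joint torques, N m; "eef_pos": TCP position; "orientation": TCP orientation; "force": force on the tool from outside, world axes, zero at the start; "wrist_torque": the same for the moment, N m; "width": finger opening in m; "gripper_force": force on a finger pad.
Only numpy, scipy, OpenCV 4.12 (cv2) and the standard library are available. Lean on these libraries where they do the work, as an engineer would, in place of code of your own. Each camera call takes 0.05 s, during which the arm holds its last target. There are 200 camera calls.

## Task

The square solvent dispenser has fallen over: stand it upright in the shallow steel spill pan and let go. Then take the bent brush and, with its tip in the dispenser's steel top dish, gently push the sprung dish down to work the pump, and lay the brush back across both bars of its rest. Do not drop the dispenser, and leave the other things on the bench where they are.

Things in the scene. Friction and masses are not known exactly. Their poses are not given: they have to be found in the camera images.
- bottle: Closed white solvent dispenser, 0.2 to 0.4 kg: square body 56 x 56 x 74 mm, shoulder and neck (radius 14) to 88 mm, steel dish above to 112 mm. Origin: centre of base; z runs base to dish; mass centre at about z = 43 mm. Starts lying on one flat side, z level within 35 degrees of +x, x axis down. Any final yaw will do; leaned under 30 degrees from upright on a base edge it rocks upright by itself.
- dish_floor (a point): Centre of the inner floor of the dispenser's round steel dish, 100 mm above the base when not pressed. The dish is open at the top: inner radius 18 mm at the floor, 20 mm at the rim; rim 12 mm above this floor; outer radius 24 mm. Site axes as the bottle's.
- dish (a joint): How far the dish is pushed down into the bottle: 0 = up (sprung), 0.006 m = fully down. The push needed grows from about 0.8 N to 2.2 N when fully down; then it meets a hard stop. It springs back up. One full stroke (at least 4 mm) works the pump.
- pan: Fixed shallow square steel spill pan, 130 x 130 mm outside, walls 4 mm thick and 10 mm high, floor about 4 to 5 mm above the bench. Origin: centre of its underside on the bench; x and y along its sides.
- rest: Fixed aluminium brush rest: base plate 120 (x) x 100 (y) x 8 mm with two upright cross bars at x = +42 and -42 mm, each 10 mm thick, 90 mm long along y, flat tops 55 mm above the bench. Origin: centre of its underside. The brush lies across both bars, along x; the gap of 74 mm between the bars leaves room to grip it there.
- brush: The bent brush, 35 g: a flat-sided wooden handle 140 mm long (x from -85 to +55 mm), 12 mm wide (y), 14 mm high (z from 0 to 14 mm); then a thin steel stem (8 mm) to x = 80 mm, bent down to the bristle tip. Origin: middle of the handle's underside, about midway between the bars at the start; x points to the tip, z up as it lies.
- brush_tip (a point): Lowest point of the brush's tip (11 mm thick), 105.5 mm ahead of the brush's origin along x and 37.5 mm below the handle's underside, so it hangs down in front of the rest.
- module1: Open dark metal housing with component tubes, 120 x 170 x 40 mm, right back of the bench. Bystander; origin: centre of its underside.
- module2: Same housing as module1, to its left. Bystander; origin: centre of its underside.
- jar: White screw-top jar, 60 mm wide, 65 mm tall, at the left. Bystander; origin: centre of its underside.
- tape: Roll of clear tape lying flat, 64 mm wide, 18 mm high, near the robot on the left. Bystander; origin: centre of its underside.
- parts_tray: Grey divided parts tray 100 x 140 x 22 mm, at the right. Bystander; origin: centre of its underside.
- driver: Black screwdriver lying on the bench near the robot on the right, about 0.2 m long, handle to -x. Bystander; origin: underside, about mid-length.
Not all that is in view belongs to the job. Leave any purple look-alike of the pan alone. What is shaped like the bottle but green is not meant.

How it is judged:
By the outcome, as a careful person would: the job done as asked, in the order asked, and still so for the second after the job is handed in, with the robot touching nothing.
It also fails if it takes over 72 s, if anything falls off the work surface, if the arm or the gripper's body presses on something with over 40 N, if the wrist force passes 120 N, or if a joint passes its speed limit or range.

## Working session

There is one attempt and no reset: what is moved stays moved. The work goes in short steps, each a Python script; the robot and the scene stay as the last script left them, time stands still between calls to the robot, and variables do not carry over. Pictures are saved under pics/ and viewed, at most 11 in all, crops included, and the job is handed in when it is done.

```bash
mkdir -p pics
python3 - <<'E'
from rig import *
import cv2
s=get_state();print(s)
for n in("top","side"):
    m=camera_model(n);print(n,m)
    cv2.imwrite(f"pics/{n}0.png",camera(n)[:,:,::-1])
print(camera_model("wrist"))
E
```

```text
{'clock': 0.0, 'qpos': array([ 1.3832081 ,  0.50182683, -0.42678848,  1.55145837,  0.2208199 ,
        1.13831705, -0.21030987]), 'dq': array([-9.79772079e-04,  9.84317792e-04, -2.90988500e-04,  3.55372798e-05,
        9.60514741e-05, -4.53226269e-04,  6.79046146e-04]), 'joint_torque': array([ 5.02724888e-04, -5.66592193e+01, -5.81674621e+00, -2.79120916e+01,
       -6.89606345e-02,  3.08872364e-02,  2.48455217e-04]), 'eef_pos': array([ 0.28281289, -0.58441277,  0.20348787]), 'orientation': array([-3.13964440e+00, -3.72024636e-05,  4.50840823e-01]), 'force': array([ 0.35668577, -1.03257245,  0.08648206]), 'wrist_torque': array([ 0.00573569,  0.01622208, -0.00510321]), 'gripper_force': 0.0, 'width': 0.09175340216182086}
top {'fx': 498.8987351098931, 'fy': 498.8987351098931, 'cx': 324.71845037148506, 'cy': 241.81244094999832, 'origin': array([ 0.38584784, -0.01808623,  1.33864529]), 'attitude': array([ 0.1068384 ,  0.01362173, -1.58251624])}
side {'fx': 435.37916563275616, 'fy': 435.37916563275616, 'cx': 317.84602181605675, 'cy': 231.8789422484008, 'origin': array([0.33658235, 0.61978315, 0.7925692 ]), 'attitude': array([ 0.73166798,  0.01726237, -2.85643592])}
{'fx': 371.64829954431775, 'fy': 371.64829954431775, 'cx': 318.3963098885215, 'cy': 243.37398950477854, 'tool_from_camera': array([[ 9.93924350e-04,  9.67037335e-01,  2.54632686e-01,
         6.72065487e-02],
       [ 9.99999314e-01, -1.11892465e-03,  3.46060211e-04,
        -4.90849311e-04],
       [ 6.19567933e-04,  2.54632168e-01, -9.67037784e-01,
        -1.81165636e-01],
       [ 0.00000000e+00,  0.00000000e+00,  0.00000000e+00,
         1.00000000e+00]])}
```

View pics/top0.png

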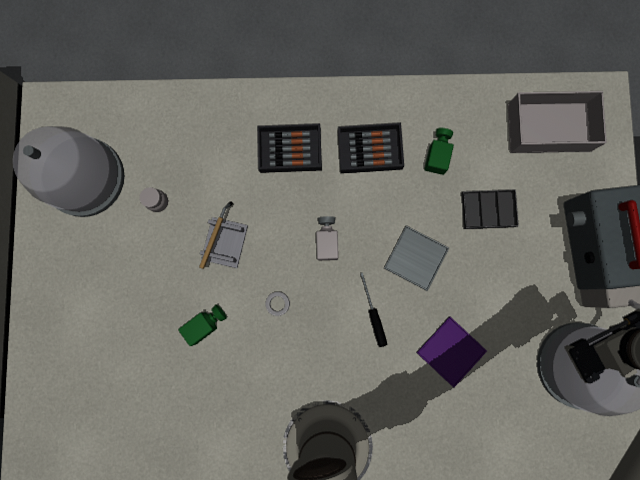

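View pics/side0.png

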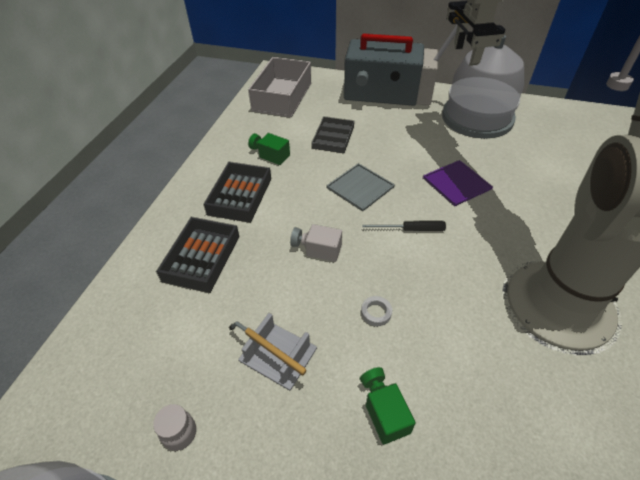

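Top view: three bottle shapes are visible: white (327,240), green (440,150) and green (203,325). White fits, since green is excluded. There are two pans: steel-grey (416,258) and purple (452,351). Steel fits. The rest with the brush is at (224,240), with the tip at (229,205). I'll confirm this in one crop.

```bash
cat > h.py <<'E'
from rig import *
import numpy as np, cv2
from scipy.spatial.transform import Rotation as R
def eul(r): return R.from_euler('xyz',r)
def ray(name,uv):
    m=camera_model(name); uv=np.atleast_2d(uv).astype(float)
    d=np.c_[(uv[:,0]-m['cx'])/m['fx'],-(uv[:,1]-m['cy'])/m['fy'],-np.ones(len(uv))]
    return m['origin'],eul(m['attitude']).apply(d)
def onplane(name,uv,z):
    o,d=ray(name,uv); return o+d*((z-o[2])/d[:,2])[:,None]
def proj(name,P):
    m=camera_model(name); q=eul(m['attitude']).inv().apply(np.atleast_2d(P)-m['origin'])
    return np.c_[m['cx']-m['fx']*q[:,0]/q[:,2],m['cy']+m['fy']*q[:,1]/q[:,2]]
E
python3 - <<'E'
from h import *
im=cv2.imread('pics/top0.png')
c=cv2.resize(im[190:300,190:460],None,fx=2.9,fy=2.9,interpolation=cv2.INTER_CUBIC)
s=cv2.resize(cv2.imread('pics/side0.png')[215:400,220:430],None,fx=3.0,fy=3,interpolation=cv2.INTER_CUBIC)[:270]
s2=cv2.resize(cv2.imread('pics/side0.png')[150:270,280:410],None,fx=2.2,fy=2.2,interpolation=cv2.INTER_CUBIC)
out=np.zeros((319+264,783,3),np.uint8); out[:319]=c[:319,:783]
sr=cv2.resize(cv2.imread('pics/side0.png')[305:393,220:330],None,fx=3,fy=3,interpolation=cv2.INTER_CUBIC)
out[319:319+264,:330]=sr; out[319:319+264,340:340+286]=s2
cv2.imwrite('pics/crop1.png',out)
print(onplane('top',[[0,0],[327,240],[416,258],[224,240]],0.0).round(3))
E
```

```text
[[ 1.241  0.923  0.   ]
 [ 0.534 -0.008  0.   ]
 [ 0.483 -0.246  0.   ]
 [ 0.538  0.271  0.   ]]
```

View pics/crop1.png

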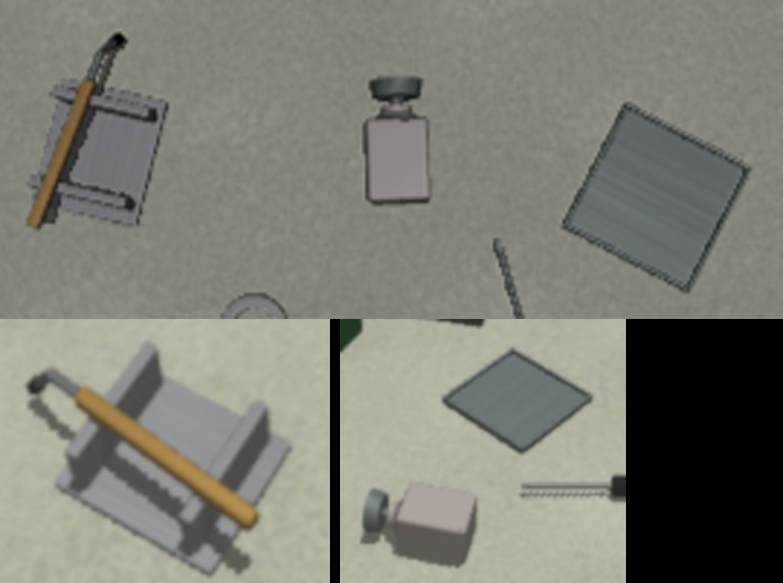

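The crop confirms it: the white bottle lies with its dish pointing +x, the steel pan is right of it, and the brush lies across both bars. Next I'll compute poses and check IK.

```bash
cat >> h.py <<'E'
def ori(x,z):
    x=np.array(x,float);z=np.array(z,float); return R.from_matrix(np.c_[x,np.cross(z,x),z]).as_euler('xyz')
TG=0.019
def lean(yaw,el):
    "tool pose leaning: el=angle of tool z below horizontal (90=down); tool x up/forward along yaw"
    f=np.array([np.cos(yaw),np.sin(yaw),0]);u=np.array([0,0,1.]);c,s=np.cos(el),np.sin(el)
    return ori(s*f+c*u, c*f-s*u), c*f-s*u
E
python3 - <<'E'
from h import *
t=lambda p:np.array(p)/2.9+[190,190]
B=onplane('top',t([(367,120),(429,118),(430,201),(369,202)]),0.056); print('bottle',B.round(4).tolist())
ax=(B[0]+B[1]-B[2]-B[3])/2; print('len',np.linalg.norm(ax),'wid',np.linalg.norm(B[0]-B[1]),'yaw',np.degrees(np.arctan2(ax[1],ax[0])), 'base',(B[2]+B[3])/2)
P=onplane('top',t([(628,103),(748,170),(687,291),(564,226)]),0.010); print('pan',P.mean(0),np.linalg.norm(np.diff(P,axis=0),axis=1))
e=onplane('top',t([(37,226),(91,84)]),0.065); d=e[1]-e[0]; print('brush',e,np.linalg.norm(d),np.degrees(np.arctan2(d[1],d[0])))
print('org',e[1]-d/np.linalg.norm(d)*.055)
print('tip',onplane('top',t([(120,40)]),0.02))
bars=onplane('top',t([(57,89),(156,113),(35,179),(132,205)]),0.055);print('bars',bars.round(3).tolist())
# check in side view
print('side pred bottle',proj('side',B).round(0).tolist(),'meas',(np.array([(410,484),(476,496),(398,520)])/2.2+[280-340/2.2,150-319/2.2]).round(0).tolist())
print('side pred brush',proj('side',e).round(0).tolist(),'pan',proj('side',P).round(0).tolist(), 'meas pan',(np.array([(514,350),(592,399),(521,451),(444,401)])/2.2+[280-340/2.2,150-319/2.2]).round(0).tolist())
# IK feasibility
bc=(B.mean(0));bc[2]=.028; psi=np.arctan2(ax[1],ax[0]); pc=P.mean(0)
for a in (0,15,25,35):
    o,z=lean(psi,np.radians(90+a)); q=inverse_kinematics(bc+z*TG,o)
    r=[]
    for yaw in np.radians((-60,-45,-30,-15,0,15)):
        o2,z2=lean(yaw,np.radians(a)); g=np.array([pc[0],pc[1],.0045+.043])
        r.append([inverse_kinematics(g+z2*TG+[0,0,h],o2) is not None for h in(0,.1,.2)])
    print(a,q is not None,r)
E
```

```text
bottle [[0.5511, 0.0186, 0.056], [0.5521, -0.0368, 0.056], [0.4778, -0.0366, 0.056], [0.4776, 0.0176, 0.056]]
len 0.07388581825556714 wid 0.05543854574901131 yaw 0.3303508374756233 base [ 0.47773674 -0.00951483  0.056     ]
pan [ 0.48204081 -0.24540153  0.01      ] [0.12556777 0.12513051 0.1260447 ]
brush [[0.45947291 0.31091237 0.065     ]
 [0.58563317 0.26439258 0.065     ]] 0.13446375483817635 -20.2407304590555
org [0.53402957 0.28342067 0.065     ]
tip [[0.63353943 0.24785238 0.02      ]]
bars [[0.583, 0.297, 0.055], [0.56, 0.208, 0.055], [0.502, 0.316, 0.055], [0.478, 0.229, 0.055]]
side pred bottle [[307.0, 240.0], [314.0, 223.0], [345.0, 229.0], [339.0, 246.0]] meas [[312.0, 225.0], [342.0, 230.0], [306.0, 241.0]]
side pred brush [[307.0, 369.0], [251.0, 329.0]] pan [[328.0, 184.0], [360.0, 163.0], [395.0, 184.0], [364.0, 208.0]] meas pan [[359.0, 164.0], [395.0, 186.0], [362.0, 210.0], [327.0, 187.0]]
0 True [[True, True, False], [True, False, False], [False, False, False], [True, False, False], [True, False, False], [True, True, True]]
15 True [[True, False, False], [False, False, False], [False, False, False], [False, False, False], [False, False, False], [True, True, True]]
25 True [[True, False, False], [False, False, False], [False, False, False], [False, False, False], [False, False, False], [True, True, True]]
35 True [[False, False, True], [False, False, False], [False, False, False], [False, False, False], [False, False, False], [True, True, True]]<stdin>:19: UserWarning: Gimbal lock detected. Setting third angle to zero since it is not possible to uniquely determine all angles.
```

```bash
python3 - 2>/dev/null <<'E'
from h import *
psi=np.radians(0.3); bc=np.array([.4777+.043,-.0095,.028])
o,z=lean(psi,np.radians(120)); 
reach(bc+z*TG+[0,0,.17],o)
s=get_state();print(s['clock'],s['qpos'].round(2),s['eef_pos'])
for a in (20,30,40):
    print(a,inverse_kinematics(bc+z*TG,lean(psi,np.radians(90+a))[0]).round(2))
    for yaw in (-90,-60,-30,0,15,30,45,60,75,90):
        o2,z2=lean(np.radians(yaw),np.radians(a)); g=np.array([.482,-.2454,.0475])
        print(a,yaw,[(None if q is None else q.round(2).tolist()) for q in (inverse_kinematics(g+z2*TG+[0,0,h],o2) for h in(0,.12))])
E
```

```text
2.3417 [ 0.37  0.71 -0.61  1.46  0.28  1.61 -1.86] [ 0.51138585 -0.01097646  0.18153722]
20 [ 0.37  0.8  -0.57  1.69  0.39  1.14 -1.92]
20 -90 [[0.29, 1.11, -0.65, 2.0, 1.57, 1.8, 1.68], [0.44, 0.93, -0.87, 2.06, 1.52, 1.91, 1.84]]
20 -60 [[-1.16, 1.47, 0.88, 2.42, 2.16, 0.33, 0.62], None]
20 -30 [None, None]
20 0 [None, None]
20 15 [[2.31, 2.0, -1.33, 2.26, 1.5, 0.52, -0.99], [0.31, 0.92, 0.9, 2.39, 4.35, 1.84, 1.28]]
20 30 [[2.19, 1.94, -1.41, 2.07, 0.99, 0.72, -0.5], [1.61, 0.77, -0.61, 2.15, -1.17, 0.9, 1.11]]
20 45 [[1.97, 1.65, -1.27, 1.87, 0.4, 0.82, 0.04], [1.82, 1.08, -1.01, 1.93, -0.44, 0.87, 0.56]]
20 60 [[1.74, 1.47, -1.1, 1.66, 0.08, 1.07, 0.36], [1.64, 1.08, -0.91, 1.72, -0.37, 1.16, 0.58]]
20 75 [[1.57, 1.47, -1.08, 1.46, 0.1, 1.34, 0.43], [1.53, 1.18, -0.97, 1.52, -0.18, 1.4, 0.5]]
20 90 [[1.4, 1.49, -1.08, 1.26, 0.16, 1.6, 0.49], [1.4, 1.29, -1.05, 1.32, -0.02, 1.65, 0.46]]
30 [ 0.33  0.92 -0.55  1.52  0.37  1.36 -1.89]
30 -90 [[0.34, 0.97, -0.65, 2.05, 1.51, 1.58, 1.77], [0.64, 0.93, -1.09, 2.07, 1.53, 1.88, 1.94]]
30 -60 [[0.02, 0.8, -0.21, 2.42, 1.97, 1.21, 1.56],
[... 783 characters left out ...]
8, 0.64, 0.01, 2.42, 1.96, 0.83, 1.66], [-0.09, 0.29, 0.01, 2.42, 1.62, 0.76, 2.14]]
40 -30 [None, None]
40 0 [None, None]
40 15 [[1.98, 1.37, -1.31, 2.3, 1.68, 0.37, -1.67], [1.83, 0.59, -1.06, 2.31, -1.1, 0.33, 0.66]]
40 30 [[1.88, 1.2, -1.17, 2.14, 0.5, 0.35, -0.41], [1.74, 0.65, -0.96, 2.15, -0.68, 0.57, 0.46]]
40 45 [[1.78, 1.18, -1.12, 1.97, 0.24, 0.62, -0.01], [1.68, 0.74, -0.94, 1.97, -0.41, 0.79, 0.38]]
40 60 [[1.65, 1.18, -1.07, 1.8, 0.17, 0.89, 0.19], [1.57, 0.83, -0.91, 1.8, -0.25, 1.02, 0.4]]
40 75 [[1.53, 1.23, -1.06, 1.63, 0.23, 1.14, 0.3], [1.5, 0.96, -1.0, 1.63, -0.04, 1.24, 0.38]]
40 90 [[1.4, 1.26, -1.05, 1.47, 0.27, 1.36, 0.42], [1.4, 1.06, -1.04, 1.47, 0.09, 1.46, 0.43]]
```

```bash
python3 - 2>/dev/null <<'E'
from h import *
psi=np.radians(0.3); bc=np.array([.4777+.043,-.0095,.028])
o,z=lean(psi,np.radians(120)); f0=get_state()['force']
print(line_to(bc+z*TG,speed=.12,threshold=15)); s=get_state();print(s['eef_pos'],bc+z*TG,s['force']-f0)
gripper_close(); s=get_state();print('w',s['width'],s['gripper_force'])
line_to(bc+z*TG+[0,0,.2],speed=.15); s=get_state();print('w',s['width'],s['gripper_force'],s['force']-f0,s['clock'])
o2,z2=lean(np.radians(60),np.radians(30)); g=np.array([.482,-.2454,.0475])
for h in (.12,.16,.2): 
  q=inverse_kinematics(g+z2*TG+[0,0,h],o2);print(h,None if q is None else q.round(2))
reach(g+z2*TG+[0,0,.16],o2)
s=get_state();print(s['eef_pos'],s['qpos'].round(2),s['force'],s['width'],s['clock'])
a=camera('top');b=camera('side')
cv2.imwrite('pics/hov.png',cv2.resize(np.hstack([a,b])[:,:,::-1],(800,300),interpolation=cv2.INTER_AREA))
E
```

```text
False
[ 0.51185166 -0.00947495  0.01228876] [ 0.51120013 -0.00954974  0.01154552] [0.01544184 0.71701695 1.07789445]
w 0.055996141371858474 29.999865889549255
w 0.05570649115591941 29.9987331032753 [ 0.44243439  0.86768809 -1.65886688] 6.05
0.12 [ 1.6   0.94 -0.9   1.76 -0.34  1.09  0.51]
0.16 [ 1.61  0.87 -0.92  1.76 -0.37  1.14  0.49]
0.2 [ 1.58  0.77 -0.86  1.75 -0.47  1.21  0.52]
[ 0.49050338 -0.23036972  0.19813735] [ 1.61  0.87 -0.92  1.76 -0.37  1.14  0.49] [-0.49364617 -0.09759451 -2.50770155] 0.055999949043768454 8.0583
```

View pics/hov.png

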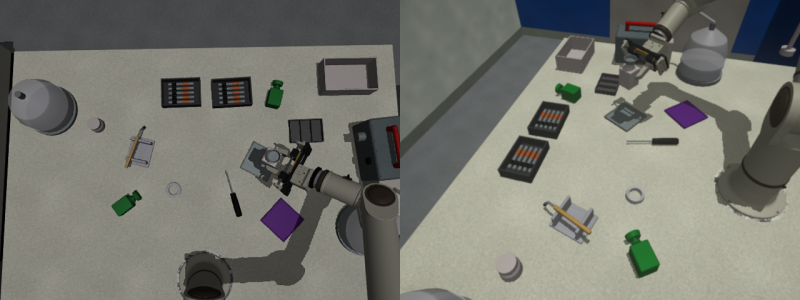

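The top view shows the bottle held upright over the pan, but the elbow (full-scale top pixel about 616,312) is over the dome and would sink towards it on the way down. I'll identify the kinematics from IK samples so I can choose a safer arm posture.

```bash
cat > kin.py <<'E'
import numpy as np
from scipy.spatial.transform import Rotation as R
def fk(q,p,full=False):
    "chain: p = base rotvec+trans, per joint fixed transl(3)+rotvec(3) then Rz-like axis, tool"
    S=np.array([[0,0,1],[0,1,0],[0,0,1],[0,1,0],[0,0,1],[0,1,0],[0,0,1]],float)
    r=R.from_rotvec(p[:3]);t=np.zeros(3);pts=[];k=3
    for i in range(7):
        t=t+r.apply(p[k:k+3]); r=r*R.from_rotvec(p[k+3:k+6])*R.from_rotvec(S[i]*q[i]);k+=6;pts.append(t)
    t=t+r.apply(p[k:k+3]);r=r*R.from_rotvec(p[k+3:k+6]);pts.append(t)
    return (t,r,np.array(pts)) if full else (t,r)
E
cat > fit.py <<'E'
from h import *
from kin import fk
from scipy.optimize import least_squares
rng=np.random.default_rng(0);D=[]
s=get_state(); D.append((s['eef_pos'],s['orientation'],s['qpos']))
for _ in range(600):
    x=np.array([rng.uniform(.25,.75),rng.uniform(-.5,.4),rng.uniform(.05,.5)])
    o=(R.from_rotvec(rng.normal(0,.6,3))*R.from_euler('xyz',[np.pi,0,rng.uniform(-3,3)])).as_euler('xyz')
    q=inverse_kinematics(x,o)
    if q is not None: D.append((x,o,q))
    if len(D)>=160: break
print(len(D))
X=np.array([d[0] for d in D]);Rt=[eul(d[1]) for d in D];Q=np.array([d[2] for d in D])
def res(p,idx): 
    e=[]
    for i in idx:
        t,r=fk(Q[i],p); e+=list(t-X[i])+list(.2*(r.as_matrix()-Rt[i].as_matrix()).ravel())
    e=np.array(e); return np.r_[e,1e-5*p]
best=None
for flip in(0,1):
  for off in (0,np.pi/2,np.pi,-np.pi/2):
   for pit in (0,1):
    p=np.zeros(51); 
    p[:3]=(R.from_euler('z',off)).as_rotvec()
    L=[.3,0,0.4,0,.4,0,0]
    for i in range(7): p[3+6*i+2]=L[i]
    p[45+2]=.25
    if flip: p[3+3:3+6]=[np.pi,0,0]; p[3+6+3:3+6+6]=[np.pi,0,0]
    if pit: p[3+6+3:3+6+6]=(R.from_euler('z',np.pi)*R.from_rotvec(p[12:15])).as_rotvec()
    f=least_squares(res,p,args=(range(0,len(D),8),),max_nfev=60)
    print(flip,off,pit,f.cost)
    if best is None or f.cost<best.cost: best=f
f=least_squares(res,best.x,args=(range(0,len(D)),),max_nfev=60)
e=[np.linalg.norm(fk(Q[i],f.x)[0]-X[i]) for i in range(len(D))];print('max err',max(e),np.median(e))
np.save('p.npy',f.x)
print(fk(s['qpos'],f.x,True)[2].round(3))
E
timeout 500 python3 fit.py 2>&1 | grep -v Warn
```

```text
160
0 0 0 1.6527664954163481
0 0 1 1.586492288960879
0 1.5707963267948966 0 1.58647122186686
0 1.5707963267948966 1 1.1614266720385726
0 3.141592653589793 0 1.5864733763931906
0 3.141592653589793 1 1.6527726776977023
0 -1.5707963267948966 0 1.1653260140762003
0 -1.5707963267948966 1 1.586468784497886
1 0 0 1.703575614283249
1 0 1 1.4914656611357038
1 1.5707963267948966 0 1.4965692556340338
1 1.5707963267948966 1 1.6296663537863993
1 3.141592653589793 0 1.4918248835936754
1 3.141592653589793 1 1.6965350267837431
1 -1.5707963267948966 0 1.6297351609378576
1 -1.5707963267948966 1 1.495372596196907
max err 0.07909773809350369 0.01684146718627654
[[ 0.003  0.003  0.233]
 [-0.011  0.005  0.301]
 [-0.028 -0.085  0.367]
 [ 0.058 -0.322  0.737]
 [ 0.341 -0.534  0.367]
 [ 0.473 -0.495  0.568]
 [ 0.431 -0.339  0.264]
 [ 0.494 -0.23   0.201]]
```

```bash
nproc
cat > kin.py <<'E'
import numpy as np
from scipy.spatial.transform import Rotation as R
def fk(q,p,full=False):
    "p: per joint fixed transl(3)+rotvec(3), then rotation about local z; last block is the tool"
    q=np.atleast_2d(q);n=len(q);r=R.from_matrix(np.repeat(np.eye(3)[None],n,0));t=np.zeros((n,3));pts=[]
    for i in range(8):
        b=p[6*i:6*i+6]; t=t+r.apply(b[:3]); r=r*R.from_rotvec(b[3:])
        if i<7: r=r*R.from_rotvec(np.c_[np.zeros((n,2)),q[:,i]])
        pts.append(t)
    return (t,r,np.array(pts)) if full else (t,r)
E
cat > fit.py <<'E'
from h import *
from kin import fk
from scipy.optimize import least_squares
from multiprocessing import Pool
import itertools,os,pickle
def data():
    rng=np.random.default_rng(0);s=get_state();D=[(s['eef_pos'],s['orientation'],s['qpos'])]
    for _ in range(900):
        x=np.array([rng.uniform(.25,.75),rng.uniform(-.5,.4),rng.uniform(.05,.5)])
        o=(R.from_rotvec(rng.normal(0,.6,3))*R.from_euler('xyz',[np.pi,0,rng.uniform(-3,3)])).as_euler('xyz')
        q=inverse_kinematics(x,o)
        if q is not None: D.append((x,o,q))
        if len(D)>=150: break
    return D
if not os.path.exists('D.pkl'): pickle.dump(data(),open('D.pkl','wb'))
D=pickle.load(open('D.pkl','rb'))
X=np.array([d[0] for d in D]);M=eul(np.array([d[1] for d in D])).as_matrix();Q=np.array([d[2] for d in D])
def res(p,k=1):
    t,r=fk(Q[::k],p); return np.r_[(t-X[::k]).ravel(),.3*(r.as_matrix()-M[::k]).ravel(),1e-5*p]
def run(a):
    sg,off=a
    # world axes at zero config: z,y,z,y,z,y,z with signs; offset yaw on the base
    A=[np.array(v,float)*s for v,s in zip([[0,0,1],[0,1,0]]*3+[[0,0,1]],sg)]
    H=[.15,.15,.2,.25,.2,.2,.1]; p=np.zeros(48);prev=R.identity()
    for i in range(7):
        z=A[i];x=np.array([1.,0,0]);F=R.from_matrix(np.c_[x,np.cross(z,x),z])
        if i==0: F=F*R.from_euler('z',off)
        # keep later frames un-rotated by the offset: handled as joint-1 zero shift
        p[6*i:6*i+3]=prev.inv().apply([0,0,H[i]]); p[6*i+3:6*i+6]=((prev.inv()*F) if i!=1 else (R.from_matrix(np.c_[[1,0,0],np.cross(A[0],[1,0,0]),A[0]]).inv()*F)).as_rotvec(); prev=F
    p[42:45]=prev.inv().apply([0,0,.2]); p[45:48]=prev.inv().as_rotvec()
    try: f=least_squares(res,p,args=(4,),max_nfev=60); return f.cost,f.x,a
    except Exception: return 9,p,a
if __name__=='__main__':
    jobs=[((s1,1,s3,s4,s5,s6,s7),o) for s1,s3,s4,s5,s6,s7 in itertools.product((1,-1),repeat=6) for o in (0,1.57,3.1,-1.57)]
    with Pool() as P: r=sorted(P.imap_unordered(run,jobs),key=lambda r:r[0])
    print([(round(c,4),a) for c,_,a in r[:4]])
    f=least_squares(res,r[0][1],max_nfev=200)
    e=np.linalg.norm(fk(Q,f.x)[0]-X,axis=1);print('err',e.max(),np.median(e)); np.save('p.npy',f.x)
    print(fk(Q[:1],f.x,True)[2][:,0].round(3))
E
OMP_NUM_THREADS=1 timeout 550 python3 fit.py 2>&1 | grep -v Warn
```

```text
4
[(np.float64(0.0), ((-1, 1, -1, 1, -1, 1, -1), 0)), (np.float64(0.0), ((-1, 1, -1, 1, -1, 1, -1), 1.57)), (np.float64(0.0), ((-1, 1, -1, -1, 1, -1, -1), 0)), (np.float64(0.0), ((1, 1, -1, -1, -1, -1, -1), -1.57))]
err 4.363407149470124e-08 2.1819765196376596e-08
[[-0.    -0.     0.172]
 [-0.009  0.     0.346]
 [-0.022 -0.186  0.503]
 [-0.034 -0.39   0.667]
 [ 0.147 -0.458  0.525]
 [ 0.325 -0.52   0.392]
 [ 0.397 -0.393  0.306]
 [ 0.491 -0.23   0.198]]
```

```bash
cat >> h.py <<'E'
from kin import fk
from scipy.optimize import least_squares
p_=np.load('p.npy')
LO=np.array([-2.88,-.31,-1.54,.2,-1.41,.19,-2.57])+.06;HI=np.array([2.88,2.03,1.56,2.42,4.55,2.02,2.57])-.06
def ik(pos,o,seed,w=1e-3):
    M=eul(o).as_matrix()
    def res(q):
        t,r=fk(q,p_); return np.r_[(t[0]-pos)*5,(r.as_matrix()[0]-M).ravel(),w*(q-seed)]
    q=least_squares(res,np.clip(seed,LO,HI),bounds=(LO,HI)).x
    q=least_squares(lambda q:res(q)[:12],q,bounds=(LO,HI)); return q.x if q.cost<1e-10 else None
def pts(q): return fk(q,p_,True)[2][:,0]
E
python3 - 2>/dev/null <<'E'
from h import *
rng=np.random.default_rng(1);q0=get_state()['qpos'];out=[]
g=np.array([.482,-.2454,.049])
for yaw in range(-180,180,30):
  for el in (30,42):
    o,z=lean(np.radians(yaw),np.radians(el))
    for k in range(6):
        s=q0 if k==0 else rng.uniform(LO,HI)
        q=ik(g+z*TG,o,s)
        if q is None: continue
        P=pts(q); 
        out.append((np.abs(q-q0).max(),yaw,el,q.round(2).tolist(),P[3].round(2).tolist(),P[5].round(2).tolist(),P[6].round(2).tolist()))
for r in sorted(out,key=lambda r:r[0])[:22]: print(r)
E
```

```text
(np.float64(0.24652916001323788), 60, 30, [1.54, 1.12, -0.8, 1.74, -0.27, 0.98, 0.61], [-0.01, -0.46, 0.56], [0.32, -0.52, 0.23], [0.4, -0.39, 0.15])
(np.float64(0.2730058875430945), 60, 42, [1.47, 0.96, -0.77, 1.81, -0.22, 0.87, 0.51], [0.02, -0.42, 0.63], [0.35, -0.48, 0.3], [0.41, -0.37, 0.18])
(np.float64(0.37101056881692174), 90, 42, [1.25, 1.07, -0.75, 1.5, -0.0, 1.29, 0.64], [0.12, -0.43, 0.58], [0.48, -0.52, 0.3], [0.48, -0.39, 0.18])
(np.float64(0.3839138387684765), 90, 42, [1.26, 1.08, -0.76, 1.5, 0.01, 1.3, 0.63], [0.12, -0.43, 0.58], [0.48, -0.52, 0.3], [0.48, -0.39, 0.18])
(np.float64(0.38798193173758944), 90, 30, [1.28, 1.22, -0.77, 1.37, -0.05, 1.46, 0.67], [0.12, -0.46, 0.52], [0.48, -0.56, 0.23], [0.48, -0.42, 0.15])
(np.float64(0.3929179286890072), 60, 30, [1.36, 1.0, -0.53, 1.75, -0.56, 1.06, 0.85], [0.07, -0.42, 0.62], [0.32, -0.52, 0.23], [0.4, -0.39, 0.15])
(np.float64(0.5850638727165336), 120, 42, [1.03, 1.17, -0.75, 1.25, 0.21, 1.63, 0.85], [0.22, -0.41, 0.54], [0.62, -0.48, 0.3], [0.56, -0.37, 0.18])
(np.float64(0.601854788680689), 60, 42, [1.66, 1.18, -1.09,
[... 1470 characters left out ...]
1.5, 1.67, -1.48, 1.36, 0.62, 1.63, 0.16], [0.02, -0.5, 0.29], [0.48, -0.56, 0.23], [0.48, -0.42, 0.15])
(np.float64(1.0058402599731417), 90, 42, [0.73, 0.92, 0.09, 1.52, -0.62, 1.43, 1.13], [0.29, -0.28, 0.65], [0.48, -0.52, 0.29], [0.48, -0.39, 0.18])
(np.float64(1.0276209601075639), 30, 42, [1.88, 1.19, -1.2, 2.14, 0.61, 0.37, -0.54], [-0.16, -0.45, 0.53], [0.25, -0.38, 0.3], [0.35, -0.32, 0.18])
(np.float64(1.0373507442673504), -180, 42, [0.66, 1.17, -0.71, 1.22, 0.67, 1.86, 1.44], [0.36, -0.3, 0.54], [0.75, -0.24, 0.29], [0.63, -0.25, 0.18])
(np.float64(1.0779101461078304), 90, 42, [1.51, 1.55, -1.47, 1.49, 0.71, 1.52, 0.09], [0.01, -0.51, 0.35], [0.48, -0.52, 0.3], [0.48, -0.39, 0.18])
```

```bash
python3 - 2>/dev/null <<'E'
from h import *
g=np.array([.482,-.2454,.0475]); o,z=lean(np.radians(45),np.radians(32))
seed=np.array([1.32,.9,-.4,1.95,-.95,.96,1.07])
ql=ik(g+z*TG,o,seed,.05); qh=ik(g+z*TG+[0,0,.12],o,ql,.02)
print(ql.round(2),pts(ql)[[3,5]].round(2).tolist(),qh.round(2),pts(qh)[[3,5]].round(2).tolist())
q0=get_state()['qpos']
for s in np.linspace(0,1,5): print(pts(q0+s*(qh-q0))[-1].round(3),pts(q0+s*(qh-q0))[3].round(2))
if ql is not None and qh is not None:
    goto_joints(qh)
    line_to(g+z*TG+[0,0,.02],speed=.1); s=get_state();f0=s['force'];print(s['qpos'].round(2),pts(s['qpos'])[[3,5]].round(2).tolist(),f0,s['width'])
    print(line_to(g+z*TG-[0,0,.006],speed=.02,threshold=3));s=get_state()
    print(s['eef_pos']-g-z*TG,s['force']-f0,s['clock'],s['orientation'],o)
    a=camera('side')
    cv2.imwrite('pics/low.png',cv2.resize(a[90:290,280:540][:,:,::-1],None,fx=3,fy=3))
E
```

```text
[ 1.31  0.88 -0.37  1.95 -0.94  0.91  1.04] [[0.08, -0.38, 0.67], [0.26, -0.47, 0.24]] [ 1.31  0.64 -0.38  1.98 -0.92  1.05  0.87] [[0.06, -0.3, 0.75], [0.26, -0.47, 0.36]]
[ 0.491 -0.23   0.198] [-0.03 -0.39  0.67]
[ 0.491 -0.216  0.184] [-0.01 -0.37  0.69]
[ 0.491 -0.212  0.172] [ 0.02 -0.35  0.71]
[ 0.492 -0.218  0.163] [ 0.04 -0.33  0.73]
[ 0.493 -0.234  0.157] [ 0.06 -0.3   0.75]
[ 1.31  0.83 -0.37  1.96 -0.93  0.94  1.01] [[0.08, -0.37, 0.68], [0.26, -0.47, 0.26]] [-0.9529662   0.4519863  -2.44198242] 0.055107526690312526
True
[-9.53416938e-05 -4.56374223e-06 -3.74640726e-03] [-0.2708056  -1.16831437  8.12671513] 10.975 [-3.14006861 -1.01344554  0.78359123] [ 3.14159265 -1.01229097  0.78539816]
```

View pics/low.png

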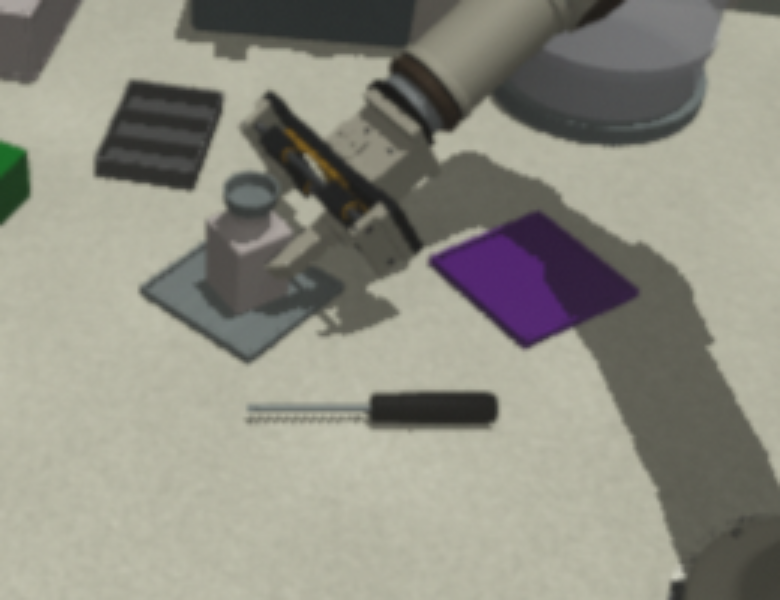

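The side view shows the bottle upright in the steel pan at crop (250,250), with the base inside the walls. I'll release it, back off and go for the brush.

```bash
python3 - 2>/dev/null <<'E'
from h import *
o,z=lean(np.radians(45),np.radians(32))
gripper_open(); s=get_state(); p=s['eef_pos']; f0=s['force']
line_to(p-.13*z,speed=.15); 
line_to(p-.13*z+[0,0,.12],speed=.25); s=get_state();print(s['force']-f0,s['clock'])
c=np.array([np.cos(np.radians(-20.1)),np.sin(np.radians(-20.1)),0]); org=np.array([.534,.2838,0]); G=org+.02*c
down=lambda y:np.array([np.pi,0,y])
pos=G+[0,0,.2]; q0=s['qpos']; sols=[]
for y in (-20.1,159.9):
  for k in range(8):
    q=ik(pos,down(np.radians(y)),np.array([0,.6,0,1.5,0,1.1,0]) if k==0 else np.random.default_rng(k).uniform(LO,HI),.02)
    if q is not None: sols.append((np.abs(q-q0).max(),y,q.round(2).tolist(),pts(q)[3].round(2).tolist()))
for r in sorted(sols,key=lambda r:r[0])[:5]: print(r)
q=np.array(sorted([r for r in sols if r[1]<0],key=lambda r:r[0])[0][2])
for t in np.linspace(0,1,7): P=pts(q0+t*(q-q0)); print(P[-1].round(2),P[[3,5]].round(2).tolist())
a=camera('top');b=camera('side')
cv2.imwrite('pics/rel.png',np.hstack([cv2.resize(a[200:320,340:500],None,fx=2.5,fy=2.5),cv2.resize(b[100:220,290:450],None,fx=2.5,fy=2.5)])[:,:,::-1])
E
```

```text
[ 0.82273011 -0.21565053 -0.65873558] 13.4417
(np.float64(1.3302797768922854), 159.9, [0.09, 0.55, -0.84, 1.63, 0.44, 1.16, 0.37], [0.27, -0.04, 0.78])
(np.float64(1.6693286015757682), 159.9, [-0.24, 0.44, -0.35, 1.64, 0.16, 1.09, 0.58], [0.21, 0.03, 0.8])
(np.float64(1.799096615699674), 159.9, [-0.37, 0.42, -0.18, 1.65, 0.08, 1.08, 0.65], [0.2, 0.06, 0.81])
(np.float64(2.587566152192392), 159.9, [-1.16, 0.57, 0.93, 1.67, -0.49, 1.15, 1.12], [0.12, 0.24, 0.78])
(np.float64(2.768477097130843), -20.1, [-1.34, 0.85, 1.38, 1.68, -0.86, 1.35, -1.74], [0.1, 0.36, 0.68])
[ 0.41 -0.31  0.22] [[0.02, -0.27, 0.77], [0.19, -0.54, 0.43]]
[ 0.46 -0.23  0.16] [[0.15, -0.25, 0.76], [0.32, -0.5, 0.4]]
[ 0.5  -0.15  0.11] [[0.26, -0.17, 0.75], [0.45, -0.41, 0.39]]
[ 0.52 -0.07  0.09] [[0.32, -0.03, 0.73], [0.55, -0.29, 0.41]]
[0.55 0.02 0.09] [[0.32, 0.12, 0.72], [0.62, -0.12, 0.45]]
[0.57 0.13 0.13] [[0.24, 0.27, 0.7], [0.63, 0.07, 0.51]]
[0.56 0.27 0.2 ] [[0.1, 0.36, 0.68], [0.55, 0.27, 0.59]]
```

View pics/rel.png

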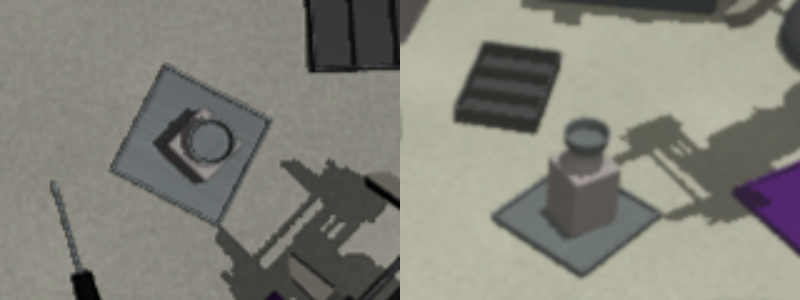

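Both views show the bottle standing free in the pan. The dish centre is at full-scale top pixel (423.6,256.4).

```bash
python3 - 2>/dev/null <<'E'
from h import *
dish=onplane('top',[[423.6,256.4]],.1165)[0]; print('dish',dish)
c=np.array([np.cos(np.radians(-20.1)),np.sin(np.radians(-20.1)),0]); org=np.array([.534,.2838,0]); G=org+.02*c
down=lambda y:np.array([np.pi,0,y]); q0=get_state()['qpos']
q=ik(G+[0,0,.2],down(np.radians(159.9)),np.array([-.24,.44,-.35,1.64,.16,1.09,.58]),.05)
W=[pts(q0+t*(q-q0))[-1] for t in np.linspace(0,1,9)]; print(np.round(W,2).tolist())
for d in range(-180,180,20):
    u=np.array([np.cos(np.radians(d)),np.sin(np.radians(d)),0]); y=np.radians(d+180)
    k=ik(np.array([dish[0],dish[1],.25])-.0855*u,down(y),q,.05)
    if k is not None: print(d,np.abs(k-q).max().round(2),k.round(2).tolist())
if min(w[2] for w in W)>.15:
    goto_joints(q)
    line_to(G+[0,0,.12],speed=.25)
    f0=get_state()['force']; print('hit',line_to(G+[0,0,.044],speed=.08,threshold=6))
    s=get_state();print(s['eef_pos'],s['force']-f0,s['clock'])
    b=camera('side')
    cv2.imwrite('pics/brush.png',cv2.resize(b[230:410,190:390],None,fx=3,fy=3)[:,:,::-1])
E
```

```text
dish [ 0.4779878  -0.24477845  0.1165    ]
[[0.41, -0.31, 0.22], [0.45, -0.24, 0.2], [0.47, -0.17, 0.19], [0.49, -0.11, 0.17], [0.51, -0.04, 0.17], [0.53, 0.02, 0.17], [0.54, 0.1, 0.17], [0.55, 0.18, 0.18], [0.55, 0.28, 0.2]]
-180 1.67 [0.09, 0.38, 0.36, 1.62, -0.14, 1.17, -1.09]
-160 1.39 [0.11, 0.34, 0.27, 1.65, -0.1, 1.16, -0.81]
-140 1.11 [0.13, 0.3, 0.2, 1.71, -0.06, 1.14, -0.53]
-120 0.8 [0.16, 0.24, 0.13, 1.77, -0.03, 1.13, -0.22]
-100 0.47 [0.19, 0.19, 0.08, 1.84, -0.02, 1.11, 0.1]
-80 0.47 [0.23, 0.14, 0.06, 1.9, -0.01, 1.1, 0.46]
-60 0.5 [0.26, 0.09, 0.06, 1.95, -0.01, 1.1, 0.85]
-40 0.67 [0.3, 0.07, 0.08, 1.98, -0.01, 1.1, 1.25]
-20 1.09 [0.34, 0.06, 0.1, 1.98, -0.01, 1.1, 1.67]
0 1.5 [0.42, 0.08, 0.09, 1.96, -0.01, 1.1, 2.08]
20 1.89 [0.54, 0.12, 0.01, 1.92, -0.0, 1.1, 2.47]
40 1.93 [1.53, 0.37, -1.17, 1.83, 0.37, 1.18, 2.51]
160 1.94 [0.08, 0.4, 0.44, 1.6, -0.18, 1.18, -1.36]
hit False
[0.55323661 0.27727789 0.04454312] [-0.14159416 -0.20020516 -0.30878032] 17.375
```

```bash
ls pics
```

```text
brush.png
crop1.png
hov.png
low.png
rel.png
side0.png
top0.png
```

```bash
python3 - 2>/dev/null <<'E'
from h import *
gripper_close(); s=get_state(); p=s['eef_pos']; print(s['width'],s['gripper_force'],p,s['orientation'])
line_to(p+[0,0,.2],speed=.15); q0=get_state()['qpos']
dish=np.array([.478,-.2448,0]); d=np.radians(-80);u=np.array([np.cos(d),np.sin(d),0])
k=ik(dish-.0855*u+[0,0,.245],np.array([np.pi,0,d+np.pi]),q0,.05)
print(np.round([pts(q0+t*(k-q0))[-1] for t in np.linspace(0,1,6)],2).tolist())
goto_joints(k)
line_to(dish-.0855*u+[0,0,.165],speed=.1)   # tip ~ 30 mm above rim height
s=get_state();print(s['eef_pos'],s['width'],s['clock'],s['force'])
a=camera('top');b=camera('side')
cv2.imwrite('pics/over.png',np.hstack([cv2.resize(a[190:310,330:490],None,fx=2.5,fy=2.5),cv2.resize(b[90:210,280:440],None,fx=2.5,fy=2.5)])[:,:,::-1])
E
```

```text
0.011127414456965981 29.990476369857788 [0.55281052 0.27700746 0.04405512] [3.14146476e+00 5.95942495e-05 2.79084908e+00]
[[0.55, 0.28, 0.24], [0.56, 0.18, 0.24], [0.56, 0.08, 0.24], [0.54, -0.01, 0.24], [0.51, -0.09, 0.25], [0.46, -0.16, 0.25]]
[ 0.46370841 -0.1607101   0.16548552] 0.011235045474846824 22.7333 [ 0.32537945 -0.36684404  0.3877643 ]
```

View pics/over.png

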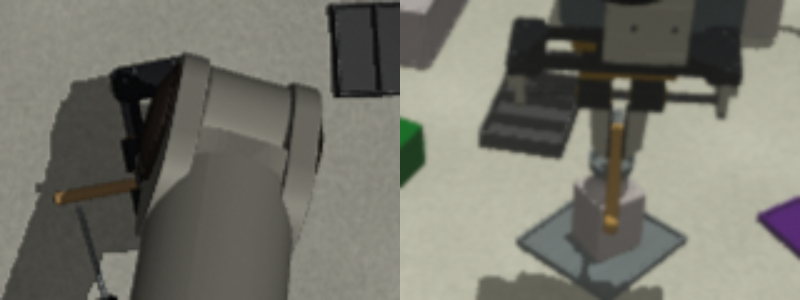

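```bash
cat > press.py <<'E'
from h import *
d=np.radians(-80);u=np.array([np.cos(d),np.sin(d),0])
o1,d1=ray('top',[[353,268.5]]);o2,d2=ray('side',[[364,180.5]])
A=np.c_[d1[0],-d2[0]];st=np.linalg.lstsq(A,o2-o1,rcond=None)[0]; e=(o1+d1[0]*st[0]+o2+d2[0]*st[1])/2
t=get_state()['eef_pos']; ex=t-.105*u+[0,0,.018]
print('rear end',e,'expected',ex,'gap',np.linalg.norm(o1+d1[0]*st[0]-o2-d2[0]*st[1]))
dl=e-ex
def F(): 
    fs=[]
    for _ in range(4): sleep(.02); fs.append(get_state()['force'])
    return np.mean(fs,0)
if np.linalg.norm(dl[:2])<.008 and abs(dl[2])<.012:
    f0=F(); print('f0',f0)
    line_to([t[0],t[1],.140],speed=.06); log=[]
    z=.140
    while z>.119:
        z-=.0015; line_to([t[0],t[1],z],speed=.03); f=F()-f0; s=get_state(); log.append((round(s['eef_pos'][2],4),*f.round(2)))
        if f[2]>4.5 or np.hypot(f[0],f[1])>4: break
    print(log,get_state()['clock'])
E
python3 press.py 2>/dev/null
```

```text
rear end [ 0.44761281 -0.06850484  0.18214396] expected [ 0.44560149 -0.05737389  0.18377005] gap 0.0011720413020202824
```

```bash
cat > end.py <<'E'
from h import *
def mask(n,box):
    a=camera(n)[box[0]:box[1],box[2]:box[3]].astype(int)
    m=(a[:,:,0]-a[:,:,2]>45)&(a[:,:,0]>90); k,l,st,_=cv2.connectedComponentsWithStats(m.astype(np.uint8)); i=1+np.argmax(st[1:,4]); v,u=np.where(l==i); return np.c_[u+box[2],v+box[0]]
def rear(show=True):
    t=get_state(); yaw=t['orientation'][2]-np.pi; u=np.array([np.cos(yaw),np.sin(yaw),0]); t=t['eef_pos']; w=np.cross([0,0,1],u)
    mt=mask('top',(190,310,320,490)); ms=mask('side',(100,230,280,440))
    # predicted rear-face corners for shift s along u: compare image extents
    def ext(s,dz=0):
        C=[t+u*(-.105+s)+w*a+[0,0,.011+b+dz] for a in(-.006,.006) for b in (0,.014)]
        return proj('top',C),proj('side',C)
    return mt,ms,ext
if __name__=='__main__':
    mt,ms,ext=rear()
    print('top cols min',mt[:,0].min(),'rows at end',mt[mt[:,0]<mt[:,0].min()+3][:,1].mean(),'side rows max',ms[:,1].max(),'cols at end',ms[ms[:,1]>ms[:,1].max()-3][:,0].mean())
    for s in (0,.005,.01,.015):
        a,b=ext(s); print(s,a[:,0].min().round(1),a[:,1].mean().round(1),b[:,1].max().round(1),b[:,0].mean().round(1))
E
python3 end.py
```

```text
top cols min 352 rows at end 268.3333333333333 side rows max 180 cols at end 364.0
0 347.6 269.1 186.2 364.1
0.005 349.7 268.7 184.6 364.2
0.01 351.8 268.3 183.0 364.3
0.015 353.9 267.9 181.5 364.4
```

The brush sits about 11 mm further forward in the hand than I assumed. I'll shift the tool back by that and press.

```bash
python3 - <<'E'
s=open('press.py').read()
a=s.index('o1,d1=');b=s.index('def F')
s=s[:a]+"t=np.array([.478,-.2448,.165])-(.0855+.011)*u\nline_to(t,speed=.08)\n"+s[b:]
s=s.replace("if np.linalg.norm(dl[:2])<.008 and abs(dl[2])<.012:","if 1:")
s+="""
    a=camera('side');b=camera('wrist')
    cv2.imwrite('pics/press.png',np.hstack([cv2.resize(a[100:220,290:450],None,fx=2.5,fy=2.5),cv2.resize(b,(400,300))])[:,:,::-1])
"""
open('press.py','w').write(s)
E
python3 press.py 2>/dev/null
```

```text
f0 [-0.29239443 -0.24625902 -0.4615457 ]
[(np.float64(0.1387), np.float64(0.21), np.float64(0.18), np.float64(0.14)), (np.float64(0.137), np.float64(0.52), np.float64(-0.1), np.float64(0.01)), (np.float64(0.1355), np.float64(0.29), np.float64(0.24), np.float64(-0.52)), (np.float64(0.134), np.float64(0.15), np.float64(0.58), np.float64(0.23)), (np.float64(0.1324), np.float64(-0.0), np.float64(0.0), np.float64(0.58)), (np.float64(0.131), np.float64(0.42), np.float64(0.25), np.float64(0.26)), (np.float64(0.1295), np.float64(0.18), np.float64(-0.04), np.float64(0.6)), (np.float64(0.128), np.float64(0.34), np.float64(-0.06), np.float64(1.29)), (np.float64(0.1264), np.float64(-0.36), np.float64(0.06), np.float64(1.11)), (np.float64(0.1251), np.float64(0.55), np.float64(-0.05), np.float64(1.38)), (np.float64(0.1235), np.float64(1.01), np.float64(1.03), np.float64(1.84)), (np.float64(0.1219), np.float64(0.05), np.float64(0.05), np.float64(1.97)), (np.float64(0.1204), np.float64(-0.63), np.float64(1.25), np.float64(1.91)), (np.float64(0.1191), np.float64(1.16), np.float64(0.06), np.float64(1.56))] 28.2833
```

View pics/press.png

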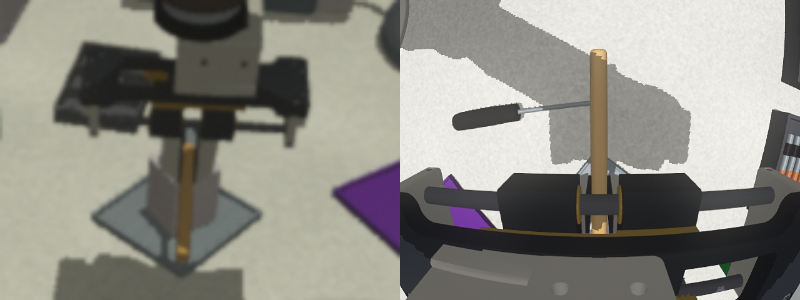

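Contact came at a TCP height of about 0.130. The force then levelled off near 1.9 N, so the brush is slipping slightly in pitch in the grip and the stroke was marginal. I'll tilt the tool 30° tip-down, which shortens the lever and makes the bent part vertical, and press again.

```bash
cat > press2.py <<'E'
from h import *
d=np.radians(-80);u=np.array([np.cos(d),np.sin(d),0]);w=np.cross([0,0,1],u)
t=get_state()['eef_pos']; line_to(t+[0,0,.05],speed=.12)
th=np.radians(30); Rt=R.from_rotvec(w*th); o=(Rt*eul([np.pi,0,d+np.pi])).as_euler('xyz')
rel=Rt.apply(.0965*u-[0,0,.019]); tcp=np.array([.478,-.2448,.1045])-rel; print(tcp,o)
q0=get_state()['qpos']; k=ik(tcp+[0,0,.04],o,q0,.05); print(k,pts(k)[3:].round(2).tolist())
goto_joints(k)
def F():
    fs=[]
    for _ in range(5): sleep(.02); fs.append(get_state()['force'])
    return np.mean(fs,0)
f0=F(); line_to(tcp+[0,0,.01],speed=.08); z=.01; log=[]
while z>-.011:
    z-=.0015; line_to(tcp+[0,0,z],speed=.03); f=F()-f0; log.append((round((get_state()['eef_pos']-tcp)[2]*1e3,1),*f.round(2).tolist()))
    if f[2]>3.6 or np.hypot(f[0],f[1])>4: break
print(log,get_state()['clock'])
a=camera('side');b=camera('top')
cv2.imwrite('pics/press2.png',np.hstack([cv2.resize(a[100:220,290:450],None,fx=2.5,fy=2.5),cv2.resize(b[190:310,330:490],None,fx=2.5,fy=2.5)])[:,:,::-1])
E
python3 press2.py 2>/dev/null
```

```text
[ 0.46513763 -0.17185386  0.16920448] [ 3.14159265 -0.52359878  1.74532925]
[ 0.58943966  0.45361438 -0.00689873  1.69595515 -0.37579555  1.38307536
  0.90192241] [[0.17, -0.14, 0.8], [0.34, -0.26, 0.67], [0.5, -0.36, 0.54], [0.48, -0.28, 0.4], [0.47, -0.17, 0.21]]
[(np.float64(8.8), -0.17, -1.01, 0.52), (np.float64(7.0), 0.16, -0.75, 0.03), (np.float64(5.5), 0.17, -1.07, 0.16), (np.float64(3.9), -0.03, -0.82, -0.13), (np.float64(2.5), 0.02, -0.48, -0.37), (np.float64(1.0), -0.1, -0.56, -0.28), (np.float64(-0.5), -0.42, -0.42, -0.54), (np.float64(-1.9), -0.31, -0.4, 0.4), (np.float64(-3.5), -0.23, -0.07, 1.18), (np.float64(-5.0), 0.3, 0.08, 1.41), (np.float64(-6.5), -0.12, 0.13, 2.26), (np.float64(-7.7), -0.53, 1.59, 4.51)] 34.075
```

View pics/press2.png

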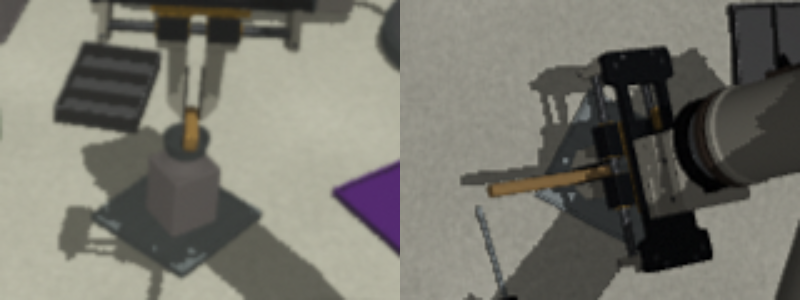

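The force rose from 1.2 to 4.5 N over about 6 mm, so the dish reached its hard stop and the pump had a full stroke. The side view shows the tip in the dish and the bottle upright. Now I'll put the brush back.

```bash
cat > back.py <<'E'
from h import *
t=get_state()['eef_pos']; line_to(t+[0,0,.09],speed=.1)
q0=get_state()['qpos']; P=np.array([.5528,.2770,.0441]); o=np.array([np.pi,0,2.7908])
k=ik(P+[0,0,.2],o,np.array([-.24,.44,-.35,1.64,.16,1.09,.58]),.05)
W=np.array([pts(q0+s*(k-q0))[-1] for s in np.linspace(0,1,8)]);print(W.round(2).tolist(),k.round(2))
assert W[:,2].min()>.19
goto_joints(k); line_to(P+[0,0,.025],speed=.12); sleep(.2); f0=get_state()['force']
print(line_to(P-[0,0,.001],speed=.03,threshold=4)); s=get_state(); print((s['eef_pos']-P)*1e3,s['force']-f0,s['width'],s['clock'])
a=camera('side');cv2.imwrite('pics/back.png',cv2.resize(a[280:420,200:360],None,fx=4,fy=4)[:,:,::-1])
E
python3 back.py 2>/dev/null
```

```text
[[0.46, -0.17, 0.25], [0.49, -0.12, 0.24], [0.51, -0.07, 0.24], [0.53, -0.01, 0.23], [0.55, 0.05, 0.23], [0.56, 0.12, 0.23], [0.56, 0.2, 0.24], [0.55, 0.28, 0.24]] [-0.24  0.4  -0.36  1.59  0.15  1.18  0.59]
False
[ 0.03280204  0.0671062  -0.70123707] [ 0.45894996 -0.54565508  2.60103199] 0.01124125863993411 39.7833
```

View pics/back.png

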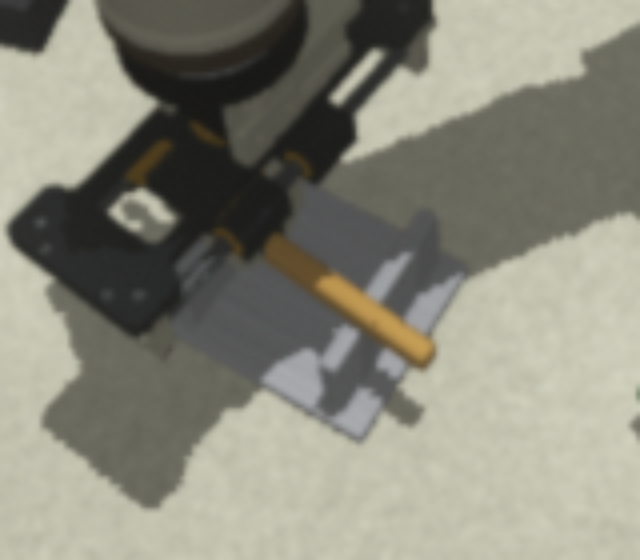

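The brush rests on the rear bar, with its end at crop (425,352), in its original position. I'll open, retreat and check.

```bash
python3 - 2>/dev/null <<'E'
from h import *
gripper_open(); t=get_state()['eef_pos']; line_to(t+[0,0,.2],speed=.15)
q=get_state()['qpos'].copy(); q[0]+=.8 if pts(q+np.eye(7)[0]*.8)[-1][1]<pts(q)[-1][1] else -.8
goto_joints(q); print(get_state()['eef_pos'],get_state()['clock'])
a=camera('side');b=camera('top')
cv2.imwrite('pics/fin.png',np.vstack([np.hstack([cv2.resize(b[180:290,180:330],(400,293)),cv2.resize(a[300:410,215:365],(400,293))]),np.hstack([cv2.resize(b[200:310,350:500],(400,293)),cv2.resize(a[110:220,290:440],(400,293))])])[:,:,::-1])
E
```

```text
[ 0.5838548  -0.20129418  0.24203843] 44.4
```

View pics/fin.png

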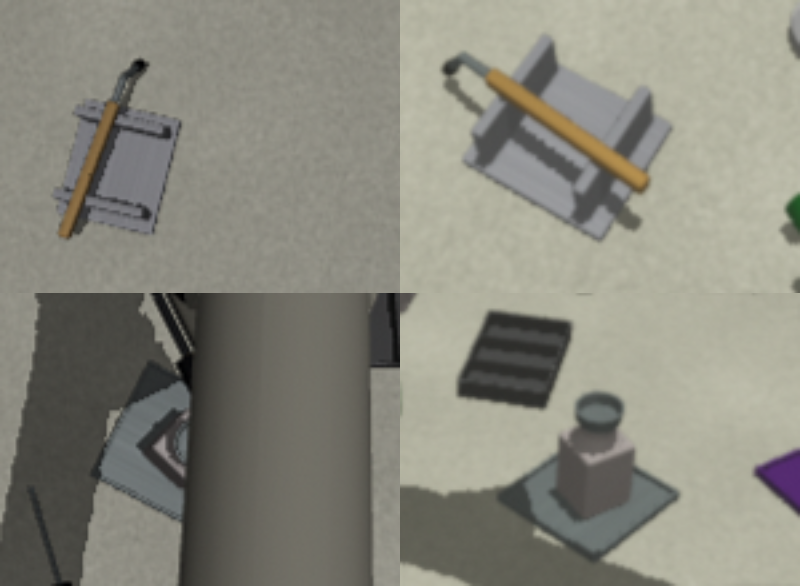

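The brush lies across both bars, the bottle stands upright in the pan with the dish up, and the arm is clear of everything.

```bash
python3 -c "
from rig import *
print(job_done())"
```

```text
the job is handed in; nothing more can be done
None
```

I handed the job in at about 44 s: the dispenser stands upright in the steel pan, the dish was pushed down to its stop on the second press (the first was marginal), and the brush lies back across both bars.

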